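Check a strip reader's slot with the red gauge blade

TASK

Slide the reader's smoked shutter fully open, then lay the red gauge blade in the feed channel, flat and with its narrow tip towards the slot, and let go of it while it is still outside the slot. Then push it along into the slot until the slot's mouth lies on the blade's red band, neither short of it nor past it, and last swing the keeper arm round behind the red lug until it lies square across the channel against its stop. Leave the shutter open, and leave the blue blade and the two jars where they are.

Things in the scene. Friction and masses are not known exactly. Their poses are not given: they have to be found in the camera images.
- reader: White bench strip reader, fixed; its place and yaw vary. Origin on the bench (z = 0) under the middle of the slot's mouth; y axis = feed direction (into the slot), x to its right, z up. Grey deck in front: top 15 mm above the bench, y = -165 to 0 mm, x = -105 to 45 mm. White hood over the slot: y = 0 to 130 mm, x = -90 to 90 mm, top 73 mm above the bench.
- channel (a point): Point on the deck's top in the middle of the feed channel, 100 mm before the mouth. The channel runs along the reader's y between two steel guides 6 mm thick, 8 mm high, 40 mm apart inside from y = -165 to -35 mm, narrowing to 34 mm apart at y = -10 mm.
- slot_mouth (a point): Middle of the slot's mouth, on its floor, 15 mm above the bench (level with the deck), in the hood's front face (reader y = 0). Slot 37 mm wide, 8 mm high, 100 mm deep: nothing stops the blade at the right depth.
- shutter (a joint): Slide of the smoked shutter, m: about 0 = shut (blocks the slot), 0.060 = fully open against its stop. It moves along the reader's +x, needs about 2 N, stays where it is left. The plate is 56 mm wide, 4 mm thick, just in front of the mouth (y = -8 to -4 mm), and reaches from 16 to 62 mm above the bench.
- shutter_tab (a point): Centre of the orange push tab on the shutter's face: 10 mm (along the reader's x) x 26 mm (y, it sticks out towards the deck to y = -34 mm) x 36 mm high, centre 48 mm above the bench.
- keeper (a joint): Angle of the keeper arm, rad, about its upright pivot: 0 = swung away from the channel (arm points diagonally to the reader's -x -y, start 0 to 0.35), 2.356 = closed against its stop, square across the channel (arm points along the reader's +x). Grows anticlockwise seen from above. Needs under 2 N at the pin, stays where it is left.
- keeper_pivot (a point): Pivot of the keeper arm, at x = -45 mm, y = -63 mm of the reader, 29 mm above the bench. The aluminium arm is 10 mm wide, 25 to 33 mm above the bench (clear over the blade's flat and the guides), and when closed its edge stands 8 mm behind the lug of a rightly inserted blade; it cannot close if the blade is too far out.
- keeper_pin (a point): Middle of the green upright pin on the arm's end, 70 mm from the pivot: 12 mm diameter, 30 mm tall, from 33 to 63 mm above the bench. Push it sideways to swing the arm.
- gauge_lug (a point): Centre of the red lug on the red gauge blade (loose, about 90 g), a block 20 x 20 mm, 40 mm tall; centre 24 mm above the blade's underside. Axes: y along the blade to its narrow tip, z up. Steel blade 4 mm thick, 30 mm wide, 130 mm long; lug centre 90 mm from the tip, 40 mm from the tail. Starts flat on the bench, in one of two places (the blue blade in the other).
- gauge_band (a point): Middle of the 8 mm wide red band across the blade's flat, on its top face (4 mm above its underside), 50 mm from the tip and 40 mm ahead of the lug's centre. Same axes as the lug.
- spare_lug (a point): Centre of the blue lug of the other blade, same shape and size but with blue lug and blue band. Not to be disturbed.
- vial_mid (a point): Middle of a small jar with an orange cap, 38 mm diameter, 65 mm tall, standing beyond the reader. Not to be disturbed.
- jar_mid (a point): Middle of a small jar with a green cap, 42 mm diameter, 60 mm tall, standing on the robot's side. Not to be disturbed.
Mind the look-alikes: they are no part of the job. Leave any orange look-alike of the part that bears gauge_lug alone.

How it is judged (in metres and radians):
On the way, in this order (a step that is already met when the one before it is completed fails the run):
1. the shutter is fully open (value of joint shutter above 0.05 m and y of gauge_band in the frame of reader below -0.05 m), for 0.1 s.
2. the red blade lies flat in the channel, tip towards the slot but still outside it, let go (x of gauge_band in the frame of reader between -0.008 and 0.008 m and z of gauge_band in the frame of reader between 0.015 and 0.024 m and angle between the y axis of gauge_band and the y axis of reader, either way round below 0.15 rad and angle between gauge_band's own z axis and vertical below 0.1 rad and y of gauge_band in the frame of reader between -0.165 and -0.045 m and contact force between the fingers and gauge below 0.05 N), for 0.2 s.
3. the blade is in the slot with the mouth on its red band, the keeper not yet closed (x of gauge_band in the frame of reader between -0.008 and 0.008 m and z of gauge_band in the frame of reader between 0.015 and 0.024 m and angle between the y axis of gauge_band and the y axis of reader, either way round below 0.15 rad and angle between gauge_band's own z axis and vertical below 0.1 rad and y of gauge_band in the frame of reader between -0.004 and 0.004 m and value of joint keeper below 1.2 rad), for 0.2 s.
4. the keeper is closed behind the lug (value of joint keeper above 2.22 rad and y of gauge_band in the frame of reader between -0.004 and 0.004 m), for 0.2 s.
At the end, for the whole second after the job is handed in: Shutter open over 50 mm; red blade flat in channel and slot, middle of its red band within 4 mm of the slot's mouth along the feed, within 8 mm of the channel's middle, in line within 0.15 rad; keeper closed to 2.22 rad or more; blade released, all at rest (all of step 4 and value of joint shutter above 0.05 m and x of gauge_band in the frame of reader between -0.008 and 0.008 m and z of gauge_band in the frame of reader between 0.015 and 0.024 m and angle between the y axis of gauge_band and the y axis of reader, either way round below 0.15 rad and angle between gauge_band's own z axis and vertical below 0.1 rad and contact force between the fingers and gauge below 0.05 N and linear speed of gauge below 0.01 m/s and velocity of joint keeper below 0.05 rad/s); the robot touches nothing.
It fails at once if the blue blade is moved by more than 15 mm (distance of spare_lug from where it was at the start of the episode above 0.015 m).
It fails at once if the orange-capped jar is moved by more than 15 mm (distance of vial_mid from where it was at the start of the episode above 0.015 m).
It fails at once if the green-capped jar is moved by more than 15 mm (distance of jar_mid from where it was at the start of the episode above 0.015 m).
It also fails if it takes over 64 s, if anything falls off the work surface, if the arm or the gripper's body presses on something with over 40 N, if the wrist force passes 120 N, or if a joint passes its speed limit or range.

ROBOT

A 6-joint arm with a two-finger parallel gripper is mounted at the origin on the work surface. World frame = base frame: x ahead of the robot, y to its left, z up, the work surface at z = 0. Lengths are in mm, angles in rad, forces in N, time in s.
With the tool pointing down it reaches from about 300 to 875 mm from the base axis. Payload 6.4 kg.
Tool frame: the origin (TCP) lies at the centre of the arm's flange, where the gripper is bolted on; the fingertips stand 173 mm ahead of it and the grasp point (between the pads) lies 155 mm ahead of it; y points along the fingers, x is the direction in which the jaws open and shut, and the axes are right-handed (so a half turn about y gives the same grasp; the last joint's range is limited). The gripper opens to 85 mm and grips with 20 to 120 N. Pads are 22 mm wide; open, the fingers measure 114 mm over their backs; the gripper's body (76 mm by 85 mm) begins 54 mm behind the grasp point. The pads swing forward as they close: fully open they stand 13 mm farther back than shut.
Start: joints at [-1.556, 0.181, 1.607, -0, 1.354, -0.206], TCP at [125.946, -561.053, 404.688] pointing down, gripper open.
Joint ranges: [-2.99, 2.99], [-0.89, 2.07], [0.3, 2.58], [-1.14, 4.28], [0, 2.63], [-3.12, 3.12]. Speed limits (rad/s): [2.57, 2.57, 3.01, 3.14, 3.14, 3.14].

INTERFACE

Orientations are given as a rotation vector (axis times angle).
In Python, from cell import arm gives the robot as it stands.
- The arm moves only by the shell command python3 -m pendant 'ROWS' [FORCE]. ROWS is JSON, a list of rows, each a list of 7 numbers: the shift along the tool's x, y, z in cm, then the turn, a rotation vector about the tool's x, y, z in degrees, then the finger opening in cm, from 0 to 8.54. In form: [[x, y, z, rx, ry, rz, fingers], ...]. A call has 1 to 8 rows; each row is the pose to reach, as a shift and turn from the pose commanded when the call began, along the tool's axes at that moment; what a row does not reach only later rows make up. A row lasts 1/12 s, in which the tool goes at most 41.7 mm and 7.16 degrees, less where a joint would pass 70% of its speed; a pose out of reach is approached as far as the arm can. A call with a gripper value outside its range is refused whole. The fingers move at their own pace and stop on an object; FORCE is the grip in N (left out, the last holds). Time passes only in rows, so rows that repeat a pose let the fingers close. It gives the time, the measured TCP pose, the force and the opening at its end, in the units of the state.
- arm.get_state(): the state, without advancing time (a new reading comes with each control period).
- arm.capture(name): name is "side" or "top" or "wrist"; returns the picture (400x640x3 uint8, blue, green, red); there is no depth.
- arm.camera_info(name): a dict with "camera_matrix" (3x3 intrinsics, pixels), "extrinsics" (4x4, takes a point from camera to world coordinates); the wrist camera has in their place "mount" (4x4, takes a point from camera to tool coordinates, whose origin is the TCP and whose axes are the tool frame's). Camera axes: x right, y down, z forward; pixel columns grow to the right and rows downward; lengths in mm; the calibration is good to about 2 mm. The wrist camera is an equidistant fisheye: a pixel r from the principal point sees the ray r / f radians off the axis. A picture is of the moment at which its call begins: read the wrist's pose just before it. camera_info takes no time and is no camera call.
- arm.close_job(): hands the job in, once; it reports no verdict.
The state is a dict: "clock": time; "qpos": joint angles; "dq": joint speeds; "joint_torque": joint torques, N m; "tcp_pos": TCP position; "tcp_rot": TCP orientation; "ft_force": force on the tool from outside, world axes, zero at the start; "wrist_torque": the same for the moment, N m; "gripper_width": opening from 0.0 (shut) to 1.0 (fully open).
Only numpy, scipy, OpenCV 4.12 (cv2) and the standard library are available. Lean on these libraries where they do the work, as an engineer would, in place of code of your own. Each camera call takes 0.05 s, during which the arm holds its last target.

## Working session

There is one attempt and no reset: what is moved stays moved. The work goes in short steps, Python scripts to look and compute and a shell command to move; the robot and the scene stay as the last step left them, time stands still between calls to the robot, and variables do not carry over. Pictures are saved under pics/ and viewed, and the job is handed in when it is done.

```bash
mkdir -p pics; ls; python3 - <<'E'
from cell import arm
import cv2,numpy as np
np.set_printoptions(precision=4,suppress=True)
s=arm.get_state();print(s)
for n in("side","top","wrist"):
    i=arm.capture(n);cv2.imwrite(f"pics/{n}0.png",i)
    print(n,arm.camera_info(n))
E
```

```text
pics
{'clock': 0.0, 'qpos': array([-1.5563,  0.1815,  1.608 ,  0.    ,  1.3538, -0.2063]), 'dq': array([0.0019, 0.0021, 0.0003, 0.001 , 0.0004, 0.0005]), 'joint_torque': array([ -0.0005, -44.487 , -35.1336,  -0.0003,   0.0092,   0.    ]), 'tcp_pos': array([ 125.93  , -560.7642,  403.7952]), 'tcp_rot': array([-1.3042,  1.0457, -1.0439]), 'ft_force': array([0.8387, 0.2053, 0.1229]), 'wrist_torque': array([-0.0117, -0.029 ,  0.0156]), 'gripper_width': 1.0020170602278233}
side {'camera_matrix': array([[387.929 ,   0.    , 313.8028],
       [  0.    , 387.929 , 194.86  ],
       [  0.    ,   0.    ,   1.    ]]), 'extrinsics': array([[ -0.8868,  -0.3178,   0.3357, 210.7527],
       [ -0.4621,   0.5921,  -0.6602, 698.9713],
       [  0.011 ,  -0.7405,  -0.6719, 742.5769],
       [  0.    ,   0.    ,   0.    ,   1.    ]])}
top {'camera_matrix': array([[384.3035,   0.    , 331.4885],
       [  0.    , 384.3035, 194.5829],
       [  0.    ,   0.    ,   1.    ]]), 'extrinsics': array([[   0.0183,   -0.9901,    0.1391,  412.2824],
       [  -0.9998,   -0.0193,   -0.0058,   -3.2816],
       [   0.0084,   -0.139 ,   -0.9903, 1045.3041],
       [   0.    ,    0.    ,    0.    ,    1.    ]])}
wrist {'camera_matrix': array([[309.7069,   0.    , 319.0924],
       [  0.    , 309.7069, 189.2736],
       [  0.    ,   0.    ,   1.    ]]), 'mount': array([[ 1.    , -0.0003, -0.0004, -0.5153],
       [ 0.0003, -0.2789,  0.9603, 32.1215],
       [-0.0004, -0.9603, -0.2789, 70.8688],
       [ 0.    ,  0.    ,  0.    ,  1.    ]])}
```

View pics/top0.png

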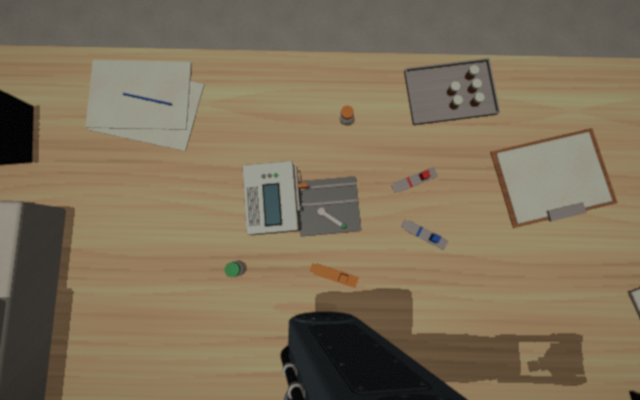

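View pics/side0.png

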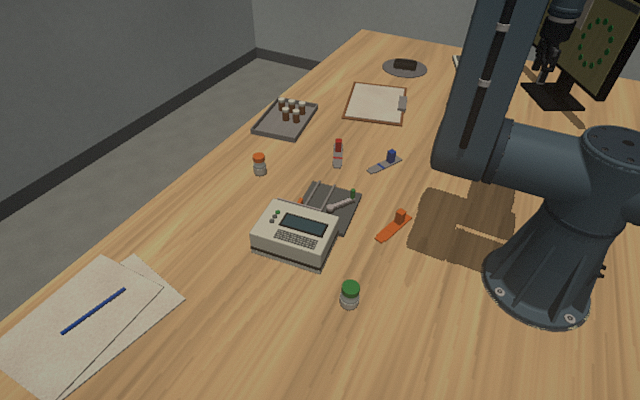

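View pics/wrist0.png

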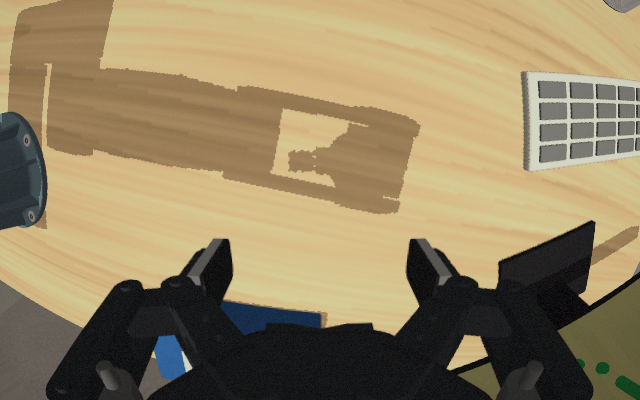

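```bash
python3 - <<'E'
from cell import arm
from scipy.spatial.transform import Rotation as R
print(R.from_rotvec(arm.get_state()['tcp_rot']).as_matrix())
E
```

```text
[[ 2.18992230e-01 -2.78496584e-05  9.75726602e-01]
 [-9.75725795e-01  1.28004685e-03  2.18992086e-01]
 [-1.25507462e-03 -9.99999180e-01  2.53146686e-04]]
```

```bash
python3 - <<'E'
import cv2
i=cv2.imread("pics/top0.png")[140:260,230:460]
cv2.imwrite("pics/top0z.png",cv2.resize(i,None,fx=3.4,fy=3.4,interpolation=cv2.INTER_CUBIC))
i=cv2.imread("pics/side0.png")[120:280,240:420]
cv2.imwrite("pics/side0z.png",cv2.resize(i,None,fx=3.7,fy=3.7,interpolation=cv2.INTER_CUBIC))
E
```

```text
(no output)
```

View pics/top0z.png

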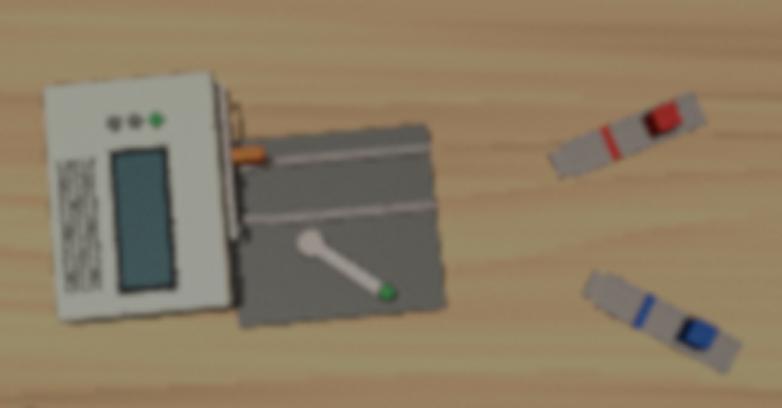

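View pics/side0z.png

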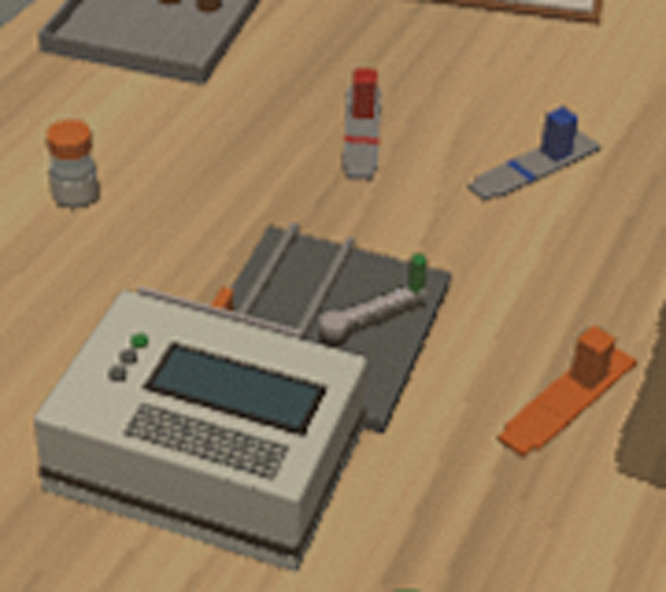

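```bash
cat > h.py <<'E'
from cell import arm
import cv2,numpy as np
from scipy.spatial.transform import Rotation as R
np.set_printoptions(precision=3,suppress=True)
def top(px,z,n="top"):
    c=arm.camera_info(n);K=c["camera_matrix"];E=c["extrinsics"]
    px=np.atleast_2d(np.float64(px))
    d=np.c_[px,np.ones(len(px))]@np.linalg.inv(K).T@E[:3,:3].T
    z=np.broadcast_to(z,len(px))
    return E[:3,3]+d*((z-E[2,3])/d[:,2])[:,None]
def pose():
    s=arm.get_state();return s["tcp_pos"],R.from_rotvec(s["tcp_rot"]).as_matrix(),s
def wrist(px,z,T):
    c=arm.camera_info("wrist");K=c["camera_matrix"];M=c["mount"]
    px=np.atleast_2d(np.float64(px));v=(px-K[:2,2])/K[0,0];r=np.linalg.norm(v,axis=1)
    d=np.c_[v*(np.sin(r)/np.maximum(r,1e-9))[:,None],np.cos(r)]
    d=d@M[:3,:3].T@T[1].T;o=T[0]+T[1]@M[:3,3]
    z=np.broadcast_to(z,len(px))
    return o+d*((z-o[2])/d[:,2])[:,None]
def proj(P,T):
    c=arm.camera_info("wrist");K=c["camera_matrix"];M=c["mount"]
    q=(np.atleast_2d(P)-T[0])@T[1]; q=(q-M[:3,3])@M[:3,:3]
    r=np.linalg.norm(q[:,:2],axis=1);t=np.arctan2(r,q[:,2])
    return K[:2,2]+q[:,:2]/r[:,None]*(t*K[0,0])[:,None]
def fit2(A,B): # B = R A + t in 2D
    a=A.mean(0);b=B.mean(0);H=(A-a).T@(B-b);th=np.arctan2(H[0,1]-H[1,0],H[0,0]+H[1,1])
    Q=np.array([[np.cos(th),-np.sin(th)],[np.sin(th),np.cos(th)]]);return th,b-Q@a,np.linalg.norm((A@Q.T+(b-Q@a))-B,axis=1)
E
python3 - <<'E'
from h import *
z=np.array([[44,88],[212,72],[234,307],[60,320],[428,125],[444,306]],float)
px=np.array([230,140])+z/3.4
W=top(px,[73]*4+[15]*2)
L=np.array([[90,130],[90,0],[-90,0],[-90,130],[45,-165],[-105,-165]],float)
th,t,r=fit2(L,W[:,:2]);print(W);print(np.degrees(th),t,r)
i=cv2.imread("pics/top0.png").astype(int);b,g,rr=i[...,0],i[...,1],i[...,2]
for nm,m,zz in(("red",(rr>110)&(g<60)&(b<60),44),("blue",(b>90)&(rr<60),44),("green",(g>rr+40)&(g>b+30),60),("orange",(rr>150)&(g<130)&(b<60),60)):
    n,l,st,ce=cv2.connectedComponentsWithStats(m.astype(np.uint8))
    for k in range(1,n):
        if st[k,4]>5: print(nm,ce[k],st[k,4],top(ce[k],zz)[0])
E
```

```text
[[619.116 220.531  73.   ]
 [634.085  93.738  73.   ]
 [456.422  71.667  73.   ]
 [444.439 199.924  73.   ]
 [607.393 -74.921  15.   ]
 [462.929 -88.886  15.   ]]
6.506719948143698 [546.011  83.067] [2.471 1.427 1.213 3.33  2.197 4.642]
red [425.762 174.048] 42 [ 612.935 -258.55    44.   ]
red [409.333 182.444] 9 [ 589.436 -214.613   44.   ]
blue [144.     98.077] 13 [807.635 504.761  44.   ]
blue [162.267 102.133] 15 [797.209 454.445  44.   ]
blue [418.833 231.333] 12 [ 460.884 -238.089   44.   ]
blue [435.707 238.146] 41 [ 444.074 -281.734   44.   ]
green [343.444 225.444] 9 [471.525 -41.131  60.   ]
green [231.865 269.122] 148 [356.559 237.998  60.   ]
```

```bash
python3 -m pendant '[[-38.7,0,47,0,6.1,0,8.5],[-38.7,0,47,0,6.1,0,8.5],[-38.7,0,47,0,6.1,0,8.5],[-38.7,0,47,0,6.1,0,8.5],[-38.7,0,47,0,6.1,0,8.5],[-38.7,0,47,0,6.1,0,8.5],[-38.7,0,47,0,6.1,0,8.5],[-38.7,0,47,0,6.1,0,8.5]]'
```

```text
clock: 0.82
tcp_pos: [331.3, -296.1, 404.6]
tcp_rot: [-1.261, 1.125, -1.125]
ft_force: [0.4, 0.1, -0.3]
gripper_width: 0.998
```

```bash
python3 -m pendant '[[-19.5,0,19.2,0,0,0,8.5],[-19.5,0,19.2,0,0,0,8.5],[-19.5,0,19.2,0,0,0,8.5],[-19.5,0,19.2,0,0,0,8.5],[-19.5,0,19.2,0,0,0,8.5],[-19.5,0,19.2,0,0,0,8.5],[-19.5,0,19.2,0,0,0,8.5],[-19.5,0,19.2,0,0,0,8.5]]'
python3 - <<'E'
from h import *
T=pose();print(T[0],T[1]);i=arm.capture("wrist");cv2.imwrite("pics/w1.png",i)
np.save("w1.npy",np.c_[T[0],T[1]])
E
```

```text
clock: 1.48
tcp_pos: [500.9, -78.7, 404.5]
tcp_rot: [-1.262, 1.121, -1.12]
ft_force: [-0.2, 0.2, 0.8]
gripper_width: 0.995
[500.866 -78.671 404.473] [[ 0.119  0.001  0.993]
 [-0.993  0.001  0.119]
 [-0.001 -1.     0.001]]
```

View pics/w1.png

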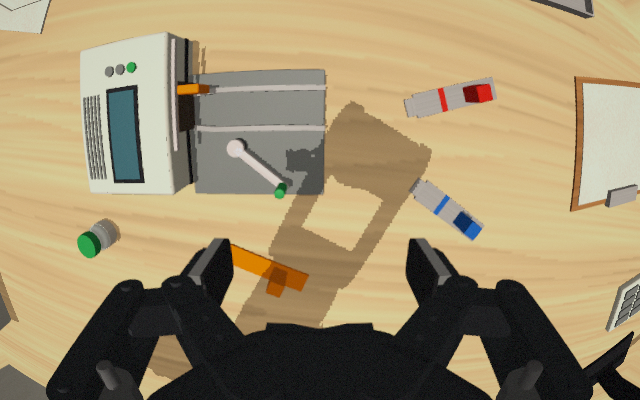

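```bash
python3 - <<'E'
import cv2
i=cv2.imread("pics/w1.png")
cv2.imwrite("pics/w1a.png",cv2.resize(i[25:205,70:340],None,fx=2.9,fy=2.9,interpolation=cv2.INTER_CUBIC))
cv2.imwrite("pics/w1b.png",cv2.resize(i[60:140,390:510],None,fx=6,fy=6,interpolation=cv2.INTER_CUBIC))
E
```

```text
(no output)
```

View pics/w1a.png

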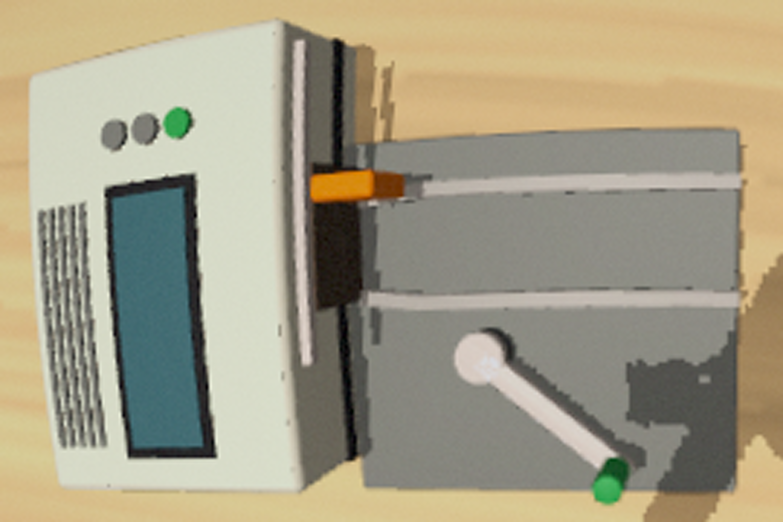

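View pics/w1b.png

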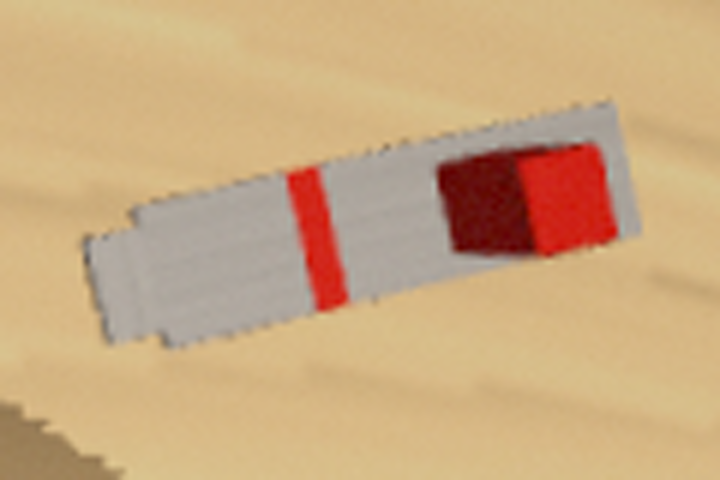

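```bash
cat > m1.py <<'E'
from h import *
a=np.load("w1.npy");T=(a[:,0],a[:,1:])
A=lambda z:np.array([70,25])+(np.array(z,float)+.5)/2.9-.5
B=lambda z:np.array([390,60])+(np.array(z,float)+.5)/6-.5
W=wrist(A([[738,129],[736,491],[740,181],[740,299],[278,20],[300,491]]),[15,15,23,23,73,73],T)
L=np.array([[45,-165],[-105,-165],[23,-165],[-23,-165],[90,0],[-90,0]],float)
th,t,r=fit2(L,W[:,:2]);print(np.degrees(th),t,r)
Q=np.array([[np.cos(th),-np.sin(th)],[np.sin(th),np.cos(th)]])
tor=lambda P:(np.atleast_2d(P)[:,:2]-t)@Q
names="tabfarR tabfarL pin pivot".split()
P=wrist(A([[375,172],[375,199],[608,488],[481,357]]),[66,66,63,35],T)
for n,p in zip(names,P):print(n,p,tor(p))
p=wrist(B([[97,292],[626,169],[317,238],[567,200]]),[4,4,4,44],T)
print(p);d=p[0]-p[1];print(np.linalg.norm(d),"blade yaw",np.degrees(np.arctan2(-d[0],d[1])))
print("lug from ends",p[1]+d*40/130, tor(p[3]))
E
python3 m1.py
```

```text
6.413671966178469 [547.561  88.262] [1.264 1.409 0.449 0.764 2.164 2.549]
tabfarR [579.642  55.5    66.   ] [[ 28.22 -36.14]]
tabfarL [569.972  54.588  66.   ] [[ 18.509 -35.967]]
pin [473.158 -38.825  63.   ] [[ -88.134 -117.98 ]]
pivot [511.143  18.412  35.   ] [[-43.993 -65.344]]
[[ 578.583 -173.438    4.   ]
 [ 629.116 -291.749    4.   ]
 [ 598.22  -219.266    4.   ]
 [ 613.645 -254.983   44.   ]]
128.65137980233024 blade yaw 23.127905300481
lug from ends [ 613.567 -255.346    4.   ] [[  27.327 -348.478]]
```

```bash
python3 -m pendant '[[-12.85,8,6.6,0,0,0,0],[-12.85,8,6.6,0,0,0,0],[-12.85,8,6.6,0,0,0,0],[-12.85,8,6.6,0,0,0,0],[-12.85,12,6.6,0,0,0,0],[-12.85,16,6.6,0,0,0,0],[-12.85,18.9,6.6,0,0,0,0],[-12.85,18.9,6.6,0,0,0,0]]' 40
python3 - <<'E'
from h import *
T=pose();print(T[0],T[1]);i=arm.capture("wrist");cv2.imwrite("pics/w2.png",i)
E
```

```text
clock: 2.2
tcp_pos: [546.3, 52.4, 209.1]
tcp_rot: [-1.269, 1.135, -1.118]
ft_force: [-1.9, 0.3, -0.5]
gripper_width: 0.0
[546.293  52.379 209.096] [[ 0.113 -0.013  0.993]
 [-0.994  0.001  0.113]
 [-0.003 -1.    -0.012]]
```

View pics/w2.png

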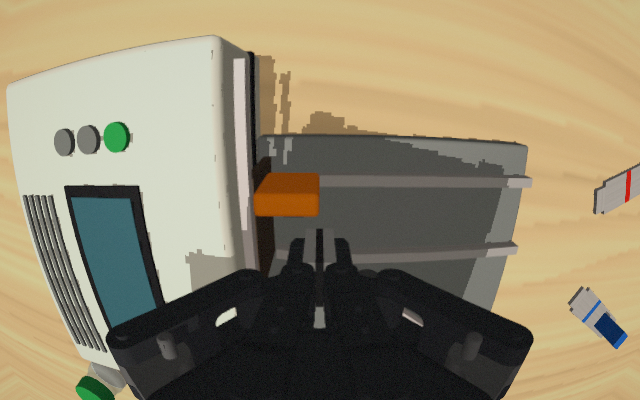

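```bash
python3 -m pendant '[[0,0,1,0,0,0,0],[0,0,2,0,0,0,0],[0,0,3,0,0,0,0],[0,0,4,0,0,0,0],[0,0,5,0,0,0,0],[0,0,6,0,0,0,0],[0,0,6.3,0,0,0,0],[0,0,6.3,0,0,0,0]]'
python3 - <<'E'
from h import *
T=pose();print(T[0],T[1]);i=arm.capture("wrist");cv2.imwrite("pics/w3.png",i)
E
```

```text
clock: 2.92
tcp_pos: [613.3, 59.1, 218.3]
tcp_rot: [-1.261, 1.124, -1.126]
ft_force: [-3.2, -0.8, 2.7]
gripper_width: -0.001
[613.284  59.075 218.255] [[ 0.114  0.001  0.994]
 [-0.994 -0.001  0.114]
 [ 0.001 -1.     0.001]]
```

View pics/w3.png

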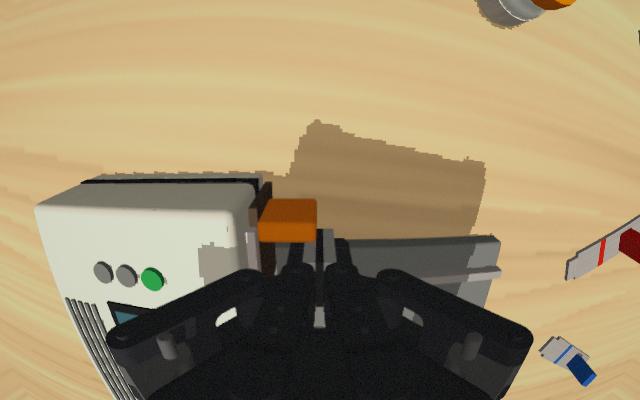

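```bash
cat >> h.py <<'E'
RT=np.array([547.5,86.5]);RA=np.radians(6.4)
RQ=np.array([[np.cos(RA),-np.sin(RA)],[np.sin(RA),np.cos(RA)]])
def tor(P):return (np.atleast_2d(P)[:,:2]-RT)@RQ
def tow(p):return RQ@np.array(p,float)+RT
E
python3 - <<'E'
from h import *
T=pose();print(T[0],tor(T[0]))
print(tor(wrist([[317,200],[317,225]],66,T)))
E
```

```text
[613.169  59.103 218.167] [[ 62.206 -34.546]]
[[ 93.803 -33.211]
 [ 82.753 -33.205]]
```

```bash
python3 -m pendant '[[0,0,0.3,0,0,0,0],[0,0,0.3,0,0,0,0],[0,0,0.3,0,0,0,0]]'
```

```text
clock: 3.22
tcp_pos: [614.4, 59.5, 217.6]
tcp_rot: [-1.265, 1.127, -1.123]
ft_force: [-13.8, -2.7, 11.8]
gripper_width: -0.0
```

```bash
python3 -m pendant '[[0,0,-1.5,0,0,0,0],[0,-4,-1.5,0,0,0,0],[0,-8,-1.5,0,0,0,0],[31.3,-8,-3.7,0,-16.6,0,6],[31.3,-8,-3.7,0,-16.6,0,6],[31.3,-8,-3.7,0,-16.6,0,6],[31.3,-8,-3.7,0,-16.6,0,6],[31.3,-8,-3.7,0,-16.6,0,6]]'
python3 -m pendant '[[14.4,0,0,0,0,0,6],[14.4,0,0,0,0,0,6],[14.4,0,0,0,0,0,6],[14.4,0,0,0,0,0,6],[14.4,0,0,0,0,0,6]]'
python3 - <<'E'
from h import *
T=pose();print(T[0],T[1]);i=arm.capture("wrist");cv2.imwrite("pics/w4.png",i)
print(T[1].T@(np.array([613.6,-255.2,189])-T[0]))
E
```

```text
clock: 3.88
tcp_pos: [609.8, -147.2, 298.1]
tcp_rot: [-1.373, 0.903, -0.91]
ft_force: [1.0, 0.3, -0.4]
gripper_width: 0.697
clock: 4.3
tcp_pos: [666.8, -283.0, 297.9]
tcp_rot: [-1.373, 0.906, -0.915]
ft_force: [-0.9, -0.3, 0.5]
gripper_width: 0.701
[ 666.775 -282.981  297.916] [[ 0.389  0.004  0.921]
 [-0.921 -0.004  0.389]
 [ 0.005 -1.     0.003]]
[-46.822 108.574 -38.491]
```

View pics/w4.png

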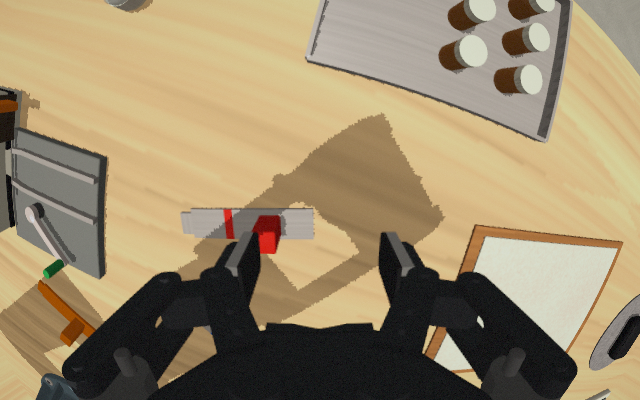

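```bash
python3 - <<'E'
from h import *
T=pose();i=cv2.imread("pics/w4.png");
cv2.imwrite("pics/w4z.png",cv2.resize(i[190:270,170:330],None,fx=5,fy=5,interpolation=cv2.INTER_CUBIC))
p=wrist([[182,223],[314,223],[229,223]],4,T);d=p[0]-p[1];print(p,np.linalg.norm(d),np.degrees(np.arctan2(-d[0],d[1])))
print("lug",p[2]-40*d/np.linalg.norm(d))
E
```

```text
[[ 578.854 -172.251    4.   ]
 [ 631.233 -290.399    4.   ]
 [ 599.331 -217.238    4.   ]] 129.23790069543264 23.908957766833538
lug [ 615.542 -253.806    4.   ]
```

View pics/w4z.png

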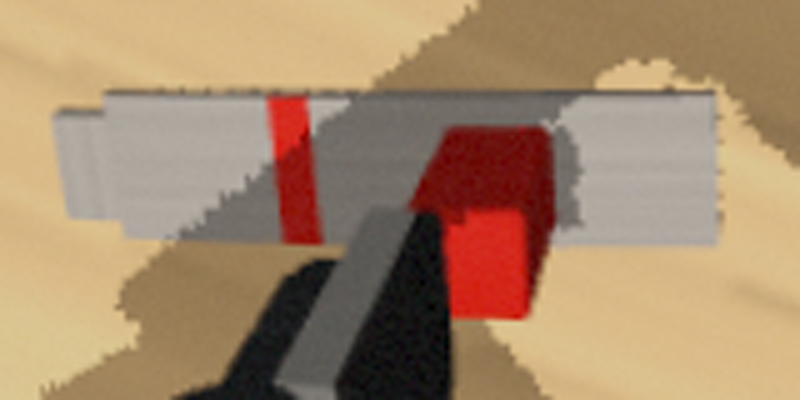

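```bash
python3 -m pendant '[[-4.65,1,-3.7,0,0,0,5],[-4.65,3,-3.7,0,0,0,5],[-4.65,6,-3.7,0,0,0,5],[-4.65,9,-3.7,0,0,0,5],[-4.65,10.8,-3.7,0,0,0,5],[-4.65,10.8,-3.7,0,0,0,5]]'
python3 - <<'E'
from h import *
T=pose();print(T[0],T[1]);i=arm.capture("wrist");cv2.imwrite("pics/w5.png",i)
E
```

```text
clock: 4.85
tcp_pos: [611.8, -246.5, 183.8]
tcp_rot: [-1.374, 0.912, -0.9]
ft_force: [-1.8, -0.1, -0.7]
gripper_width: 0.587
[ 611.829 -246.535  183.843] [[ 0.394 -0.006  0.919]
 [-0.919  0.004  0.394]
 [-0.006 -1.    -0.004]]
```

View pics/w5.png

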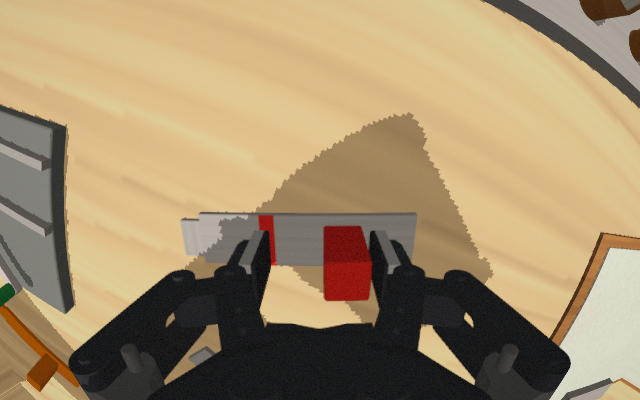

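```bash
python3 -m pendant '[[0,0,0,0,0,0,5],[0,0,0,0,0,0,5],[0,0,0,0,0,0,5]]'
python3 - <<'E'
from h import *
T=pose();print(T[0],T[1]);i=arm.capture("wrist");cv2.imwrite("pics/w6.png",i)
E
```

```text
clock: 5.15
tcp_pos: [615.0, -249.4, 190.3]
tcp_rot: [-1.374, 0.903, -0.91]
ft_force: [-0.8, -0.4, -0.5]
gripper_width: 0.586
[ 615.023 -249.388  190.253] [[ 0.393  0.003  0.919]
 [-0.919 -0.002  0.393]
 [ 0.003 -1.     0.002]]
```

View pics/w6.png

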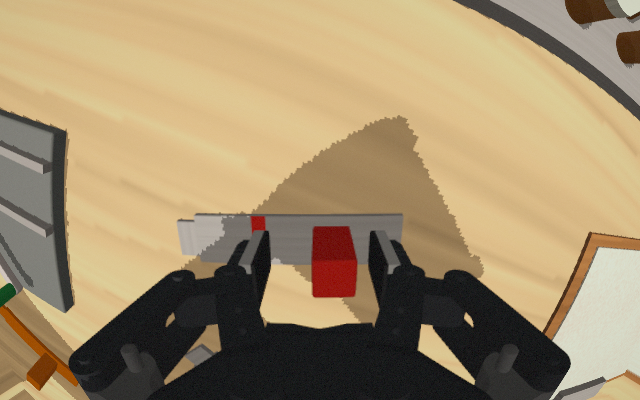

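```bash
python3 - <<'E'
from h import *
T=pose()
print(wrist([[314,262],[355,260],[356,297],[315,297]],44,T), wrist([[314,228],[350,228]],4,T),T[0])
print((wrist([[335,279]],44,T)-T[0])@T[1])
E
```

```text
[[ 619.921 -244.732   44.   ]
 [ 627.413 -260.243   44.   ]
 [ 610.189 -269.204   44.   ]
 [ 603.258 -252.19    44.   ]] [[ 618.28  -244.878    4.   ]
 [ 625.85  -262.832    4.   ]] [ 614.86  -249.391  189.903]
[[  6.292 145.917  -2.392]]
```

```bash
python3 -m pendant '[[0.6,0.1,-0.2,0,0,0,5],[0.6,0.1,-0.2,0,0,0,5],[0.6,0.1,-0.2,0,0,0,1],[0.6,0.1,-0.2,0,0,0,1],[0.6,0.1,-0.2,0,0,0,1],[0.6,0.1,-0.2,0,0,0,1],[0.6,0.1,-0.2,0,0,0,1]]' 30
python3 - <<'E'
from h import *
T=pose();print(T[0],T[1]);i=arm.capture("wrist");cv2.imwrite("pics/w7.png",i)
E
```

```text
clock: 5.78
tcp_pos: [614.6, -255.5, 186.8]
tcp_rot: [-1.374, 0.906, -0.907]
ft_force: [0.0, -0.4, 0.9]
gripper_width: 0.23
[ 614.648 -255.458  186.758] [[ 0.393  0.     0.919]
 [-0.919 -0.     0.393]
 [ 0.    -1.     0.   ]]
```

View pics/w7.png

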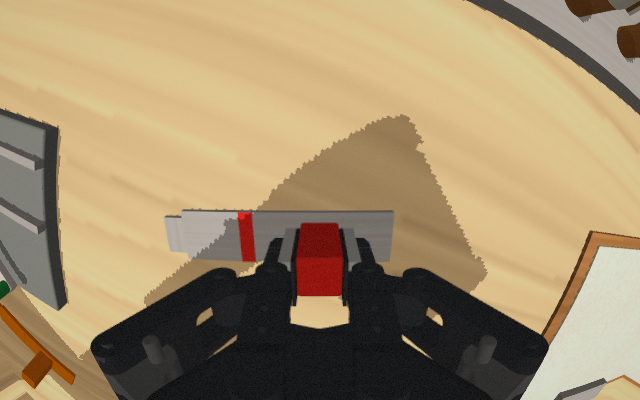

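```bash
python3 -m pendant '[[0,-3,0,0,0,0,1],[0,-7,0,0,0,0,1],[-4,-8,0.7,0,0,0,1],[-8,-8,1.4,0,5,0,1],[-12,-8,2.1,0,10,0,1],[-16,-8,2.7,0,16.7,0,1],[-20,-8,3.4,0,16.7,0,1],[-23.1,-8,4,0,16.7,0,1]]'
python3 -m pendant '[[0,0,0,0,0,0,1],[0,0,0,0,0,0,1],[0,0,0,0,0,0,1]]'
python3 - <<'E'
from h import *
T=pose();print(T[0],T[1],tor(T[0]));i=arm.capture("wrist");cv2.imwrite("pics/w8.png",i);np.save("w8.npy",np.c_[T[0],T[1]])
E
```

```text
clock: 6.5
tcp_pos: [559.0, -24.5, 266.3]
tcp_rot: [-1.261, 1.127, -1.124]
ft_force: [0.4, 0.2, -1.1]
gripper_width: 0.226
clock: 6.75
tcp_pos: [560.7, -27.4, 266.8]
tcp_rot: [-1.261, 1.125, -1.126]
ft_force: [-0.1, -0.1, -1.3]
gripper_width: 0.23
[560.748 -27.372 266.795] [[ 0.113  0.     0.994]
 [-0.994 -0.     0.113]
 [ 0.    -1.     0.   ]] [[   0.472 -114.64 ]]
```

View pics/w8.png

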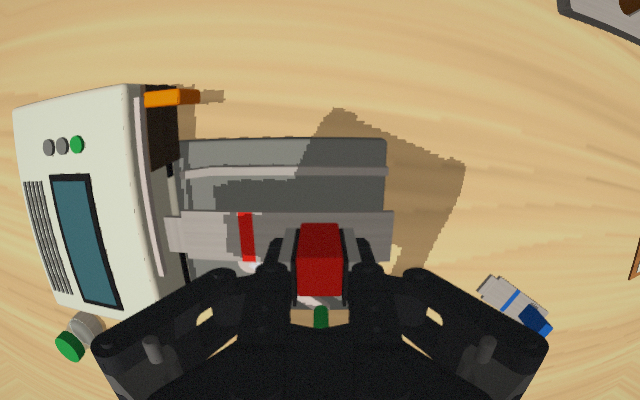

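```bash
python3 - <<'E'
from h import *
a=np.load("w8.npy");T=(a[:,0],a[:,1:])
print("guide end/deck corner",tor(wrist([[387,171],[386,139]],[23,15],T)))
print("guide near",tor(wrist([[300,172],[220,174]],23,T)))
print("band edges",tor(wrist([[245,212],[248,261]],84,T)),"tail",tor(wrist([[394,211],[390,262]],84,T)),"tip",tor(wrist([[165,217],[168,252]],84,T)))
E
```

```text
guide end/deck corner [[  23.49  -162.468]
 [  45.435 -162.429]]
guide near [[  22.495 -100.727]
 [  21.357  -42.106]]
band edges [[ 15.016 -74.935]
 [-14.643 -74.018]] tail [[  15.67  -153.726]
 [ -15.201 -154.273]] tip [[ 10.992 -26.162]
 [-11.617 -23.737]]
```

```bash
python3 -m pendant '[[0,2,0,0,0,0,1],[0,4,0,0,0,0,1],[0,5.5,0,0,0,0,1],[0,6,0,0,0,0,1],[0,6.2,0,0,0,0,1],[0,6.3,0,0,0,0,1],[0,6.35,0,0,0,0,1],[0,6.35,0,0,0,0,1]]'
python3 - <<'E'
from h import *
T=pose();print(T[0],tor(T[0]),T[2]['ft_force']);i=arm.capture("wrist");cv2.imwrite("pics/w9.png",i);i=arm.capture("side");cv2.imwrite("pics/s9.png",cv2.resize(i[120:280,240:420],None,fx=3.7,fy=3.7))
E
```

```text
clock: 7.47
tcp_pos: [561.1, -27.7, 204.1]
tcp_rot: [-1.259, 1.125, -1.127]
ft_force: [0.5, -0.7, -1.5]
gripper_width: 0.227
[561.119 -27.671 204.13 ] [[   0.807 -114.977]] [ 0.46  -0.672 -1.463]
```

View pics/w9.png

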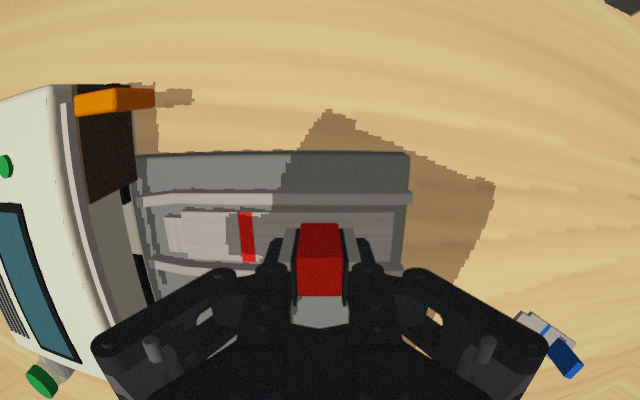

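View pics/s9.png

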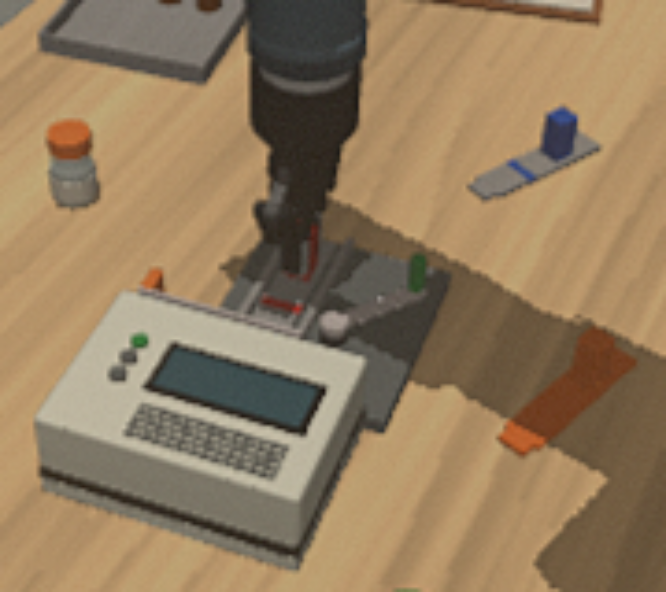

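```bash
python3 -m pendant '[[0,0.1,0,0,0,0,1],[0,0.2,0,0,0,0,1],[0,0.2,0,0,0,0,1],[0,0.2,0,0,0,0,1],[0,0.2,0,0,0,0,2.8],[0,0.2,0,0,0,0,2.8],[0,0.2,0,0,0,0,2.8],[0,0.2,0,0,0,0,2.8]]'
python3 -m pendant '[[0,0,0,0,0,0,2.8],[0,0,0,0,0,0,2.8],[0,0,0,0,0,0,2.8],[0,0,0,0,0,0,2.8]]'
python3 - <<'E'
from h import *
T=pose();print(T[0],tor(T[0]),T[2]['ft_force']);i=arm.capture("wrist");cv2.imwrite("pics/w10.png",i);np.save("w10.npy",np.c_[T[0],T[1]])
E
```

```text
clock: 8.23
tcp_pos: [560.4, -27.2, 201.0]
tcp_rot: [-1.261, 1.126, -1.126]
ft_force: [0.5, 0.4, -0.6]
gripper_width: 0.327
clock: 8.57
tcp_pos: [560.5, -27.3, 201.2]
tcp_rot: [-1.26, 1.126, -1.126]
ft_force: [0.5, 0.1, -0.2]
gripper_width: 0.325
[560.549 -27.287 201.154] [[   0.284 -114.533]] [ 0.52   0.05  -0.197]
```

View pics/w10.png

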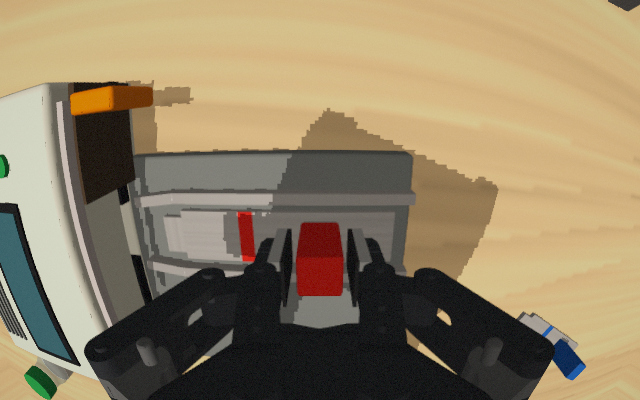

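```bash
python3 -m pendant '[[0,-3,0,0,0,0,2.8],[0,-5,0,0,0,0,2.8],[2,-5.5,0,0,0,0,1],[4.2,-5.5,0,0,0,0,0],[4.2,-5.5,0,0,0,0,0],[4.2,-5.5,0,0,0,0,0],[4.2,-3,0,0,0,0,0],[4.2,-1,0,0,0,0,0]]'
python3 -m pendant '[[0,1,0,0,0,0,0],[0,1,0,0,0,0,0],[0,1,0,0,0,0,0]]'
python3 - <<'E'
from h import *
T=pose();print(T[0],tor(T[0]),T[2]['ft_force']);i=arm.capture("wrist");cv2.imwrite("pics/w11.png",i);np.save("w11.npy",np.c_[T[0],T[1]])
E
```

```text
clock: 9.28
tcp_pos: [565.5, -68.6, 211.1]
tcp_rot: [-1.259, 1.124, -1.127]
ft_force: [-0.6, 0.3, -0.3]
gripper_width: -0.002
clock: 9.53
tcp_pos: [565.0, -68.4, 200.7]
tcp_rot: [-1.261, 1.127, -1.124]
ft_force: [-0.1, 0.3, 0.4]
gripper_width: -0.002
[564.975 -68.415 200.66 ] [[   0.098 -155.898]] [-0.118  0.332  0.382]
```

View pics/w11.png

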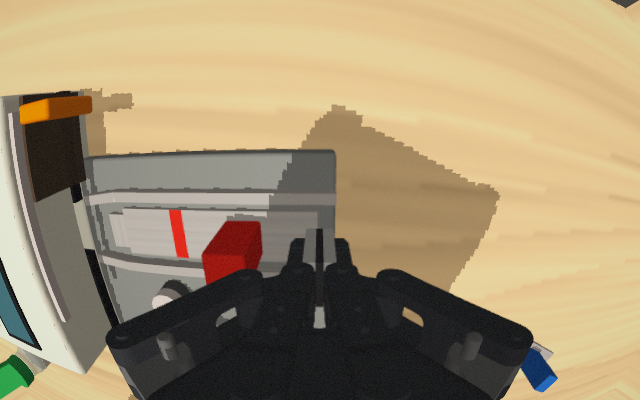

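```bash
python3 -m pendant '[[-1.2,0,0,0,0,0,0],[-2.4,0,0,0,0,0,0],[-3.6,0,0,0,0,0,0],[-4.8,0,0,0,0,0,0],[-5.8,0,0,0,0,0,0],[-6.8,0,0,0,0,0,0],[-7.4,0,0,0,0,0,0],[-7.8,0,0,0,0,0,0]]'
python3 -m pendant '[[0,0,0,0,0,0,0],[0,0,0,0,0,0,0],[0,0,0,0,0,0,0]]'
python3 - <<'E'
from h import *
T=pose();print(T[0],tor(T[0]),T[2]['ft_force']);i=arm.capture("wrist");cv2.imwrite("pics/w12.png",i);np.save("w12.npy",np.c_[T[0],T[1]])
cv2.imwrite("pics/w12z.png",cv2.resize(i[80:320,130:390],None,fx=2.5,fy=2.5,interpolation=cv2.INTER_CUBIC))
E
```

```text
clock: 10.25
tcp_pos: [556.3, 9.7, 201.2]
tcp_rot: [-1.261, 1.125, -1.125]
ft_force: [0.3, -1.7, 0.5]
gripper_width: -0.001
clock: 10.5
tcp_pos: [556.4, 8.3, 201.0]
tcp_rot: [-1.26, 1.127, -1.126]
ft_force: [-0.1, 0.0, 0.9]
gripper_width: 0.001
[556.43    8.287 200.982] [[  0.156 -78.72 ]] [-0.083  0.002  0.857]
```

View pics/w12z.png

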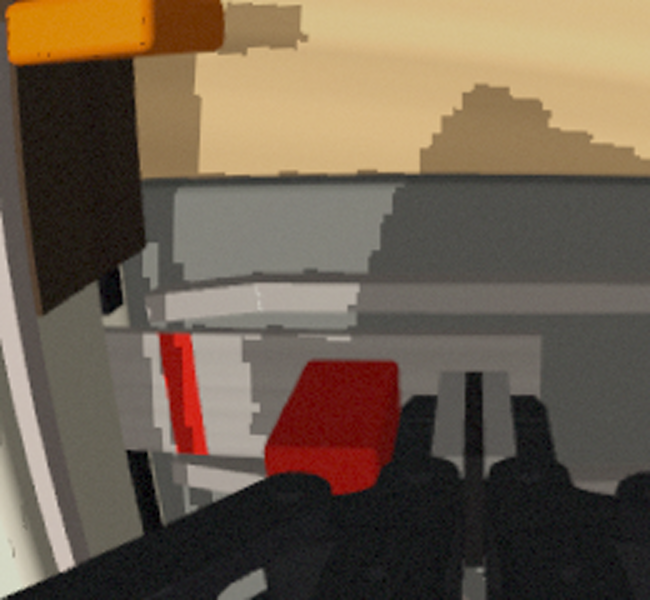

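```bash
python3 - <<'E'
from h import *
a=np.load("w12.npy");T=(a[:,0],a[:,1:])
f=lambda q:np.array([130,80])+(np.array(q,float)+.5)/2.5-.5
print("band",tor(wrist(f([[161,334],[190,334],[181,453],[207,453]]),19,T)))
print("slot upper edge z23 ",tor(wrist(f([[105,340],[127,445]]),23,T)), "same z19",tor(wrist(f([[105,340],[127,445]]),19,T)))
print("tail",tor(wrist(f([[541,335],[541,440]]),19,T)),"lug top",tor(wrist(f([[385,450],[268,440],[376,493]]),59,T)))
print("guide bend (y-35)",tor(wrist(f([[257,283]]),23,T)),"guide end -10",tor(wrist(f([[165,295]]),23,T)))
E
```

```text
band [[ 13.653  -9.662]
 [ 13.8   -16.669]
 [-16.034 -10.051]
 [-15.62  -16.688]]
slot upper edge z23  [[ 13.446   2.595]
 [-12.549   1.76 ]] same z19 [[ 11.869   4.81 ]
 [-14.839   3.952]]
tail [[ 14.194 -92.087]
 [-10.524 -92.892]] lug top [[  9.303 -63.785]
 [ 10.556 -44.324]
 [  0.937 -61.852]]
guide bend (y-35) [[ 26.614 -34.327]] guide end -10 [[ 23.93  -13.595]]
```

```bash
python3 -m pendant '[[-0.5,0,0,0,0,0,0],[-1.0,0,0,0,0,0,0],[-1.1,0,0,0,0,0,0],[-1.1,0,0,0,0,0,0],[-1.1,0,0,0,0,0,0]]'
python3 - <<'E'
from h import *
T=pose();print(T[0],tor(T[0]),T[2]['ft_force']);i=arm.capture("wrist");cv2.imwrite("pics/w13.png",i);np.save("w13.npy",np.c_[T[0],T[1]])
cv2.imwrite("pics/w13z.png",cv2.resize(i[160:290,130:300],None,fx=4.5,fy=4.5,interpolation=cv2.INTER_CUBIC))
E
```

```text
clock: 10.97
tcp_pos: [555.2, 19.6, 201.2]
tcp_rot: [-1.261, 1.126, -1.126]
ft_force: [0.2, 0.6, -0.9]
gripper_width: -0.002
[555.223  19.615 201.174] [[  0.219 -67.329]] [ 0.154  0.58  -0.888]
```

View pics/w13z.png

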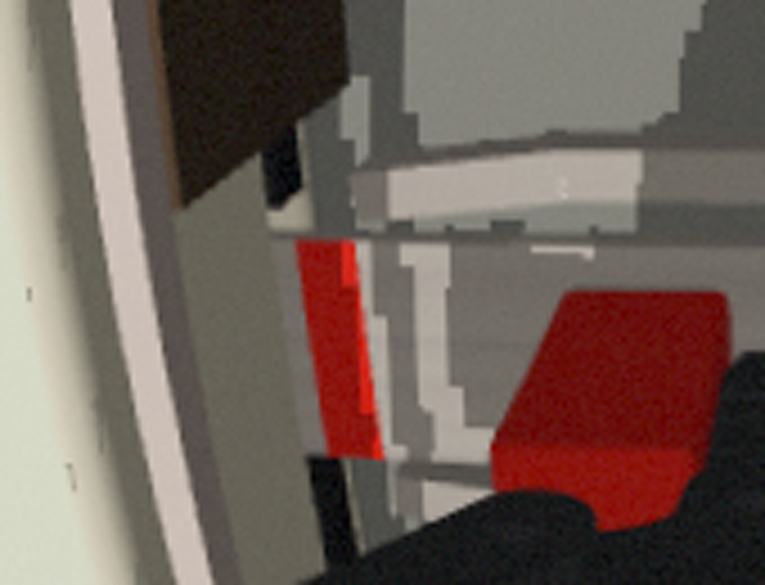

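```bash
python3 -m pendant '[[-0.2,0,0,0,0,0,0],[-0.4,0,0,0,0,0,0],[-0.5,0,0,0,0,0,0],[-0.5,0,0,0,0,0,0],[-0.5,0,0,0,0,0,0]]'
python3 - <<'E'
from h import *
T=pose();print(T[0],tor(T[0]),T[2]['ft_force']);i=arm.capture("wrist");cv2.imwrite("pics/w14.png",i);np.save("w14.npy",np.c_[T[0],T[1]])
cv2.imwrite("pics/w14z.png",cv2.resize(i[160:290,130:300],None,fx=4.5,fy=4.5,interpolation=cv2.INTER_CUBIC))
E
```

```text
clock: 11.43
tcp_pos: [554.7, 24.5, 201.2]
tcp_rot: [-1.26, 1.126, -1.126]
ft_force: [0.6, -0.3, 0.5]
gripper_width: 0.002
[554.689  24.523 201.197] [[  0.236 -62.392]] [ 0.645 -0.279  0.464]
```

View pics/w14z.png

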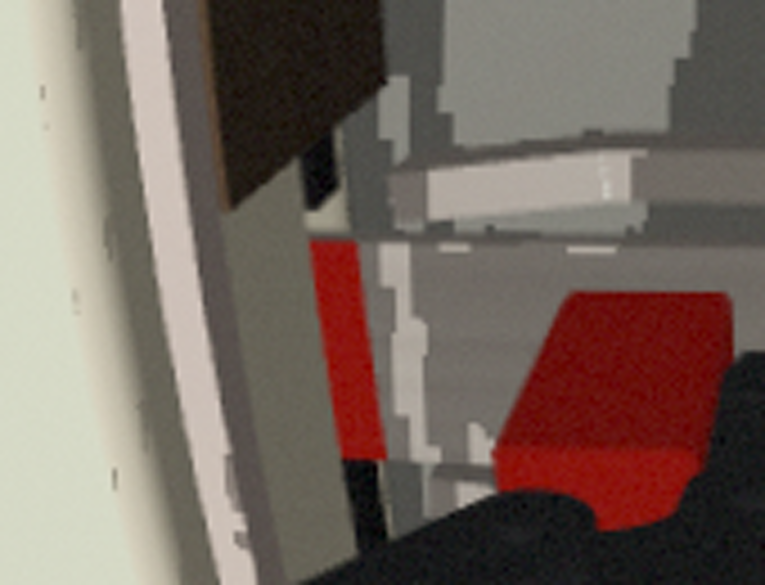

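```bash
python3 -m pendant '[[1,0,0,0,0,0,0],[2,0,0,0,0,0,0],[2,-4,0,0,0,0,0],[2,-7,0,0,0,0,0],[2.5,-8,-3,0,0,0,0],[3.5,-8,-7,0,0,0,0],[4.4,-8,-11.3,0,0,0,0],[4.4,-8,-11.3,0,0,0,0]]'
python3 -m pendant '[[0,0,0,0,0,0,0],[0,0,0,0,0,0,0],[0,0,0,0,0,0,0]]'
python3 - <<'E'
from h import *
T=pose();print(T[0],tor(T[0]),T[2]['ft_force']);i=arm.capture("wrist");cv2.imwrite("pics/w15.png",i);np.save("w15.npy",np.c_[T[0],T[1]])
E
```

```text
clock: 12.15
tcp_pos: [441.0, -32.6, 278.9]
tcp_rot: [-1.264, 1.134, -1.121]
ft_force: [-0.4, -0.3, -0.9]
gripper_width: -0.0
clock: 12.4
tcp_pos: [448.7, -32.7, 282.0]
tcp_rot: [-1.259, 1.124, -1.128]
ft_force: [0.6, 0.3, -0.1]
gripper_width: 0.003
[448.703 -32.699 281.975] [[-111.468 -107.443]] [ 0.616  0.327 -0.107]
```

View pics/w15.png

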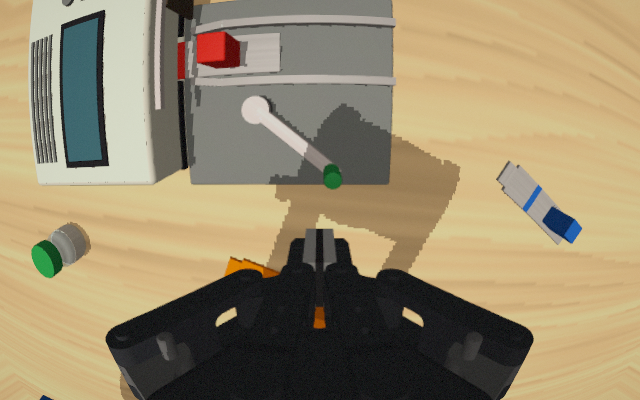

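```bash
python3 - <<'E'
from h import *
a=np.load("w15.npy");T=(a[:,0],a[:,1:])
i=cv2.imread("pics/w15.png")
cv2.imwrite("pics/w15z.png",cv2.resize(i[10:110,150:300],None,fx=5,fy=5,interpolation=cv2.INTER_CUBIC))
pin=tor(wrist([[334,184]],63,T))[0];pv=tor(wrist([[255,106]],36,T))[0];print(pin,pv, "tail",tor(wrist([[280,35],[280,71]],19,T)))
p0=np.array([-45,-63.]);c0=tor(T[0])[0]
d=pin-p0;ph0=np.degrees(np.arctan2(d[1],d[0]));print(ph0,np.hypot(*d))
for ph in [ph0]+list(range(-120,1,8)):
    f=np.radians(ph);P=p0+70*np.array([np.cos(f),np.sin(f)]);u=-np.array([-np.sin(f),np.cos(f)])
    s=min(17/max(abs(u[0]),1e-6),20.5/max(abs(u[1]),1e-6));C=P+u*s
    print(ph,P,C,"tool cm x %.1f z %.1f"%(-(C-c0)[1]/10,(C-c0)[0]/10))
E
```

```text
[ -91.029 -116.388] [-42.251 -62.712] tail [[ 11.105 -78.293]
 [-16.624 -78.338]]
-130.76689010800524 70.49052377707098
-130.76689010800524 [ -90.709 -116.016] [-107.709 -101.359] tool cm x -0.6 z 0.4
-120 [ -80.    -123.622] [ -97.    -113.807] tool cm x 0.6 z 1.4
-112 [ -71.222 -127.903] [ -88.222 -121.034] tool cm x 1.4 z 2.3
-104 [ -61.935 -130.921] [ -78.935 -126.682] tool cm x 1.9 z 3.3
-96 [ -52.317 -132.617] [ -69.317 -130.83 ] tool cm x 2.3 z 4.2
-88 [ -42.557 -132.957] [ -59.557 -133.551] tool cm x 2.6 z 5.2
-80 [ -32.845 -131.937] [ -49.845 -134.934] tool cm x 2.7 z 6.2
-72 [ -23.369 -129.574] [ -40.369 -135.098] tool cm x 2.8 z 7.1
-64 [ -14.314 -125.916] [ -31.314 -134.207] tool cm x 2.7 z 8.0
-56 [  -5.856 -121.033] [ -22.856 -132.499] tool cm x 2.5 z 8.9
-48 [   1.839 -115.02 ] [ -15.161 -130.327] tool cm x 2.3 z 9.6
-40 [   8.623 -107.995] [  -8.377 -128.255] tool cm x 2.1 z 10.3
-32 [  14.363 -100.094] [   1.554 -120.594] tool cm x 1.3 z 11.3
-24 [ 18.948 -91.472] [   9.821 -111.972] tool cm x 0.5 z 12.1
-16 [ 22.288 -82.295] [  16.41  -102.795] tool cm x -0.5 z 12.8
-8 [ 24.319 -72.742] [ 21.438 -93.242] tool cm x -1.4 z 13.3
0 [ 25. -63.] [ 25.  -83.5] tool cm x -2.4 z 13.6
```

View pics/w15z.png

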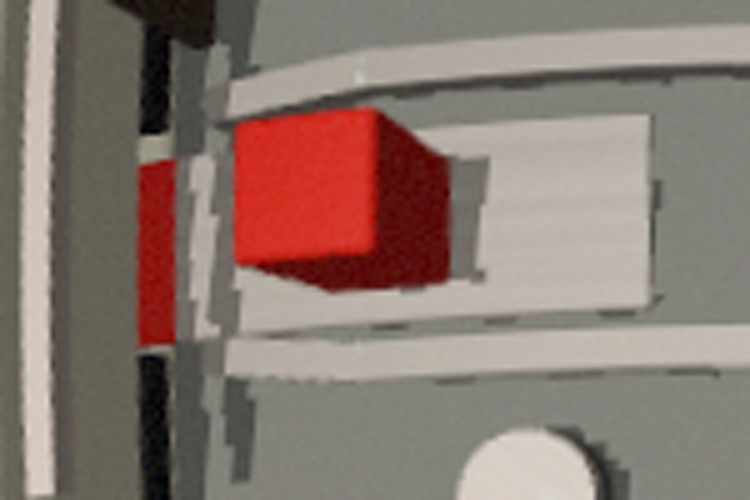

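```bash
python3 -m pendant '[[0,2,-0.5,0,0,0,0],[0,4,-0.5,0,0,0,0],[0,6,-0.5,0,0,0,0],[0,6.9,-0.5,0,0,0,0],[0,6.9,-0.5,0,0,0,0],[0,6.9,-0.5,0,0,0,0]]'
python3 - <<'E'
from h import *
T=pose();print(T[0],tor(T[0]),T[2]['ft_force']);i=arm.capture("wrist");cv2.imwrite("pics/w16.png",i)
E
```

```text
clock: 12.95
tcp_pos: [442.9, -32.5, 212.1]
tcp_rot: [-1.261, 1.126, -1.125]
ft_force: [0.2, 0.2, 0.4]
gripper_width: 0.005
[442.944 -32.541 212.106] [[-117.173 -106.645]] [0.186 0.222 0.362]
```

View pics/w16.png

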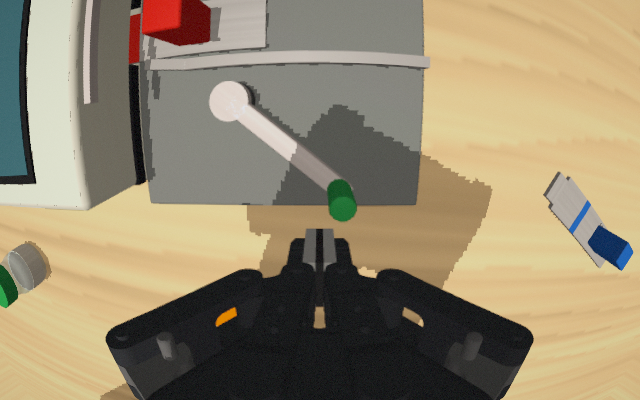

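```bash
python3 -m pendant '[[0.4,0,1.0,0,0,0,0],[0.7,0,2.0,0,0,0,0],[1.4,0,2.9,0,0,0,0],[2.0,0,3.8,0,0,0,0],[2.4,0,4.8,0,0,0,0],[2.7,0,5.7,0,0,0,0],[2.8,0,6.7,0,0,0,0],[2.85,0,7.7,0,0,0,0]]'
python3 - <<'E'
from h import *
T=pose();print(T[0],tor(T[0]),T[2]['ft_force']);i=arm.capture("wrist");cv2.imwrite("pics/w17.png",i)
E
```

```text
clock: 13.67
tcp_pos: [522.9, -52.3, 213.1]
tcp_rot: [-1.26, 1.126, -1.126]
ft_force: [-3.2, 0.5, 0.3]
gripper_width: 0.001
[522.928 -52.268 213.073] [[ -39.887 -135.164]] [-3.166  0.497  0.269]
```

View pics/w17.png

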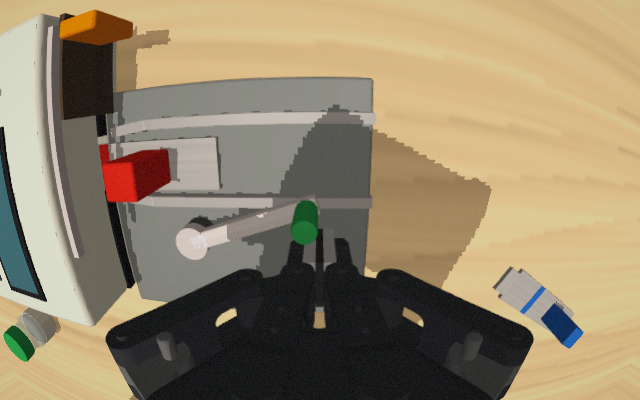

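```bash
python3 -m pendant '[[0,0,0.9,0,0,0,0],[-0.3,0,1.7,0,0,0,0],[-0.5,0,2.5,0,0,0,0],[-0.7,0,3.2,0,0,0,0],[-1.4,0,4.2,0,0,0,0],[-2.3,0,5.0,0,0,0,0],[-3.2,0,5.6,0,0,0,0],[-3.6,0,5.8,0,0,0,0]]'
python3 - <<'E'
from h import *
T=pose();print(T[0],tor(T[0]),T[2]['ft_force']);i=arm.capture("wrist");cv2.imwrite("pics/w18.png",i)
E
```

```text
clock: 14.38
tcp_pos: [576.9, -8.5, 212.5]
tcp_rot: [-1.26, 1.124, -1.126]
ft_force: [-0.4, -1.2, 0.1]
gripper_width: -0.003
[576.879  -8.467 212.483] [[ 18.61 -97.65]] [-0.429 -1.236  0.064]
```

View pics/w18.png

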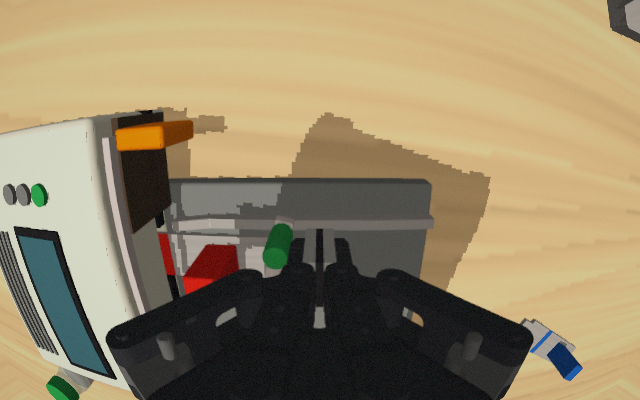

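Nearly closed; continue along +y to the stop.

```bash
python3 -m pendant '[[-0.5,0,0.3,0,0,0,0],[-1.0,0,0.5,0,0,0,0],[-1.3,0,0.6,0,0,0,0],[-1.4,0,0.6,0,0,0,0],[-1.4,0,0.6,0,0,0,0]]'
python3 - <<'E'
from h import *
T=pose();print(T[0],tor(T[0]),T[2]['ft_force'])
E
```

```text
clock: 14.85
tcp_pos: [580.1, 4.9, 212.3]
tcp_rot: [-1.26, 1.126, -1.126]
ft_force: [0.4, 0.8, 0.2]
gripper_width: -0.002
[580.092   4.881 212.254] [[ 23.291 -84.744]] [0.448 0.756 0.159]
```

```bash
python3 -m pendant '[[-0.2,0,0,0,0,0,0],[-0.3,0,0,0,0,0,0],[-0.3,0,0,0,0,0,0]]'
python3 - <<'E'
from h import *
T=pose();print(T[0],tor(T[0]),T[2]['ft_force'])
i=arm.capture("wrist");cv2.imwrite("pics/w19.png",i)
E
```

```text
clock: 15.1
tcp_pos: [579.8, 7.6, 212.3]
tcp_rot: [-1.26, 1.126, -1.126]
ft_force: [-0.0, 0.2, 0.2]
gripper_width: -0.001
[579.811   7.587 212.344] [[ 23.314 -82.023]] [-0.027  0.248  0.227]
```

View pics/w19.png

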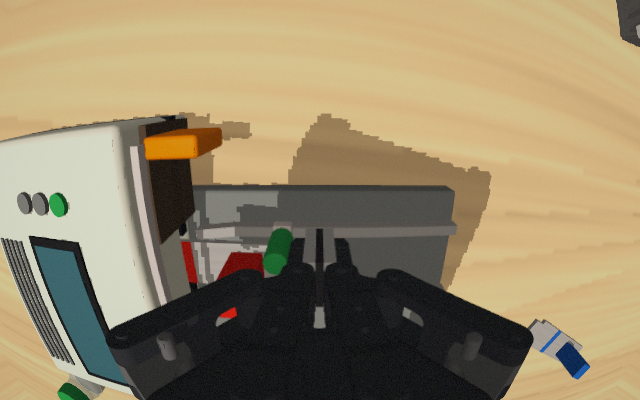

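```bash
python3 -m pendant '[[-0.2,0,0,0,0,0,0],[-0.3,0,0,0,0,0,0],[-0.3,0,0,0,0,0,0]]'
python3 -m pendant '[[-0.2,0,0,0,0,0,0],[-0.3,0,0,0,0,0,0],[-0.3,0,0,0,0,0,0]]'
python3 - <<'E'
from h import *
T=pose();print(T[0],tor(T[0]),T[2]['ft_force'])
E
```

```text
clock: 15.4
tcp_pos: [579.7, 8.9, 212.4]
tcp_rot: [-1.263, 1.124, -1.129]
ft_force: [0.4, -10.0, -1.0]
gripper_width: -0.001
clock: 15.65
tcp_pos: [579.6, 10.0, 212.5]
tcp_rot: [-1.265, 1.122, -1.131]
ft_force: [0.6, -19.4, -2.6]
gripper_width: 0.002
[579.606   9.976 212.491] [[ 23.376 -79.626]] [  0.605 -19.442  -2.648]
```

```bash
python3 -m pendant '[[1,0,0,0,0,0,0],[2,0,0,0,0,0,0],[3,0,0,0,0,0,0],[4,-3,0,0,0,0,0],[4,-6,0,0,0,0,0],[4,-9,-2,0,0,0,0],[4,-10,-5,0,0,0,0],[4,-10,-7,0,0,0,0]]'
python3 -m pendant '[[0,0,0,0,0,0,0],[0,0,0,0,0,0,0],[0,0,0,0,0,0,0],[0,0,0,0,0,0,0]]'
python3 - <<'E'
from h import *
T=pose();print(T[0],tor(T[0]),T[2]['ft_force'])
i=arm.capture("wrist");cv2.imwrite("pics/w20.png",i);np.save("w20.npy",np.c_[T[0],T[1]])
cv2.imwrite("pics/w20z.png",cv2.resize(i[20:260,60:380],None,fx=2.4,fy=2.4,interpolation=cv2.INTER_CUBIC))
i=arm.capture("top");cv2.imwrite("pics/t20.png",i)
E
```

```text
clock: 16.32
tcp_pos: [513.8, -34.6, 315.4]
tcp_rot: [-1.258, 1.121, -1.129]
ft_force: [-1.0, -1.3, -0.5]
gripper_width: 0.0
clock: 16.65
tcp_pos: [514.7, -34.2, 312.0]
tcp_rot: [-1.26, 1.126, -1.126]
ft_force: [1.5, -0.2, 0.1]
gripper_width: 0.005
[514.739 -34.151 312.033] [[ -46.006 -116.247]] [ 1.507 -0.197  0.076]
```

View pics/w20z.png

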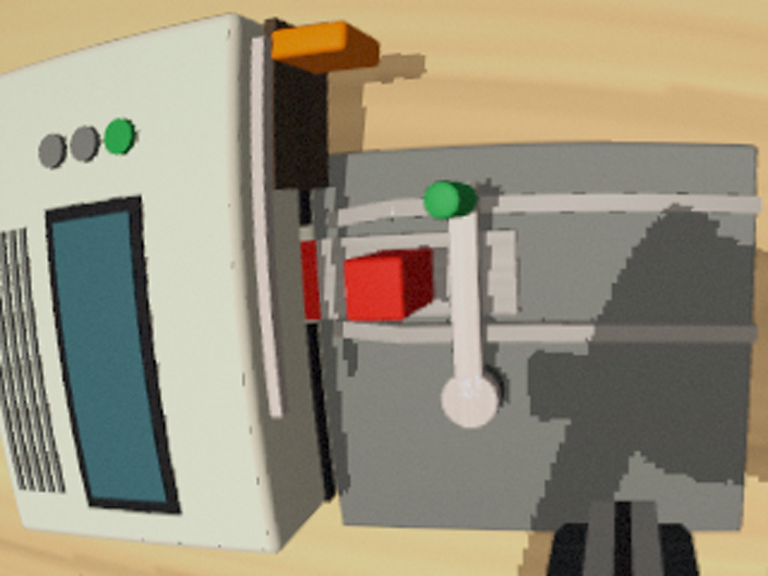

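View pics/t20.png

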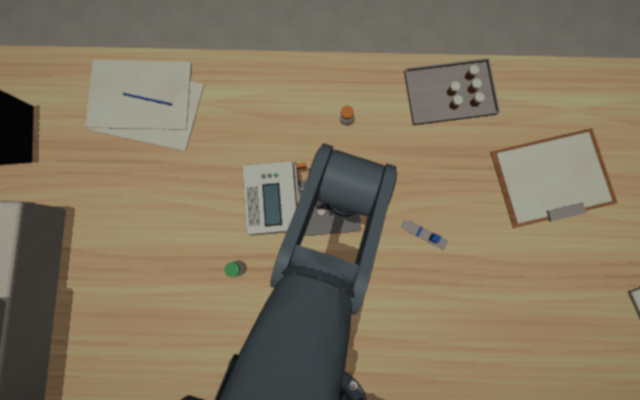

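```bash
python3 - <<'E'
from h import *
a=np.load("w20.npy");T=(a[:,0],a[:,1:])
f=lambda q:np.array([60,20])+(np.array(q,float)+.5)/2.4-.5
print(tor(wrist(f([[347,22],[347,66]]),66,T)),"pin",tor(wrist(f([[443,200]]),63,T)),"tail",tor(wrist(f([[517,272]]),19,T)),"slot edge",tor(wrist(f([[304,280]]),23,T)))
print(arm.close_job())
E
```

```text
[[ 81.484 -33.877]
 [ 67.582 -34.135]] pin [[ 25.099 -62.856]] tail [[ -1.297 -78.287]] slot edge [[-1.143  1.733]]
the job is handed in; nothing more can be done
None
```

The job is done and handed in at about 16.7 s of the 64 s allowed; no verdict was reported.

- **Shutter:** pushed open until the force rose to about 14 N, which I took as its stop. The tab's measured travel came out rough: 65 mm right after the push and about 51 mm in the last picture, where the top edge is hard to read. The second figure barely clears the 50 mm limit, so the stop force is the better evidence.
- **Red blade:** laid flat in the channel, released about 75 mm short of the mouth, and pushed in with closed fingers. The last view, with the keeper closed, puts the middle of the red band about 0.7 mm short of the mouth. Views before that gave between 0.1 and 0.9 mm short. One cross-check disagreed slightly: taking the tail's measured position and the estimated reader frame, the band sits about 1.7 mm past the mouth. However, that frame puts the slot edge at +1.7 mm too, so the two agree. All figures are within the 4 mm limit.
- **Keeper:** swung round until the force rose to about 19 N, taken as its stop. The pin then measured at (25.1, -62.9) mm in the reader's frame, where the fully closed position is (25, -63).
- **Everything else:** the blue blade and both jars looked undisturbed in the last top picture. The arm was clear of everything when I handed in. The orange look-alike blade was hidden under the arm in that picture, but nothing I did went near it.

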